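# Prop open the clinic's supply chest and stow a carton

### The job

Lift the supply chest's lid by its bar all the way back until it leans on its stop, swing the prop rod up out of its clip as far as it goes, then bring the lid forward and let it down gently so that it rests by itself with the rod's tip in the lid's slot. After that, set the long slim carton down flat on the floor of the chest, not dropping it, and leave the lid standing on its prop. Do not let the lid fall and leave the other things on the desk where they are.

Things in the scene. Friction and masses are not known exactly. Their poses are not given: they have to be found in the camera images.
- chest: Open-topped aluminium supply chest fixed to the desk, 180 mm (its x) by 225 mm (its y), walls 105 mm high and 6 mm thick, floor 6 mm above the desk. Origin at the centre of its underside; its x points away from the robot at yaw 0 and its y to the robot's left. The left 50 mm of the top is a fixed deck (top at 111 mm), so the mouth under the lid is 168 mm in x and spans y = -106 to +62 mm in the chest's frame.
- lid (a joint): Hinge angle of the lid (rad): 0 shut, grows as its right (-y) edge rises and swings over to the left; 1.95 = leaning back on its stop, past upright, where it stays by its own weight. The hinge is free: below about 1.5 the lid falls shut unless held or propped. Propped on the rod it stands at 1.38. Lid about 450 g, 180 x 175 x 12 mm.
- lid_hinge (a point): Middle of the lid's hinge line, 62.5 mm left (+y) of the chest's centre, 106 mm above the desk. The line runs along the chest's x.
- lid_bar (a point): Middle of the lid's round steel pull bar, 12 mm thick and 110 mm long, parallel to the hinge, 50 mm out from the lid's free edge and level with the lid (225 mm from the hinge line, 6 mm above its plane). The clear gap between bar and lid edge is 44 mm. Being round it can turn between the fingers as the lid swings.
- lid_slot (a point): Seat of the rod's tip in the slot: a steel lug with a flared notch, open to the lid's under side, on the lid's near (-x) end, 115 mm from the hinge line and 16 mm above it with the lid shut, 109 mm from the lid's middle towards the chest's -x. The notch is 17 mm wide at the seat and flares out about 18 mm towards the lid's free edge and 9 mm towards the hinge.
- prop (a joint): Angle of the prop rod (rad): 0 lying level in its clip, tip towards the left (+y); grows as the tip rises. It goes up to an end stop at 0.74, where the tip stands in the path of the lid's slot (fully seated it reads 0.73). The pivot is stiff (0.085 N m), so the rod stays where it is left; the clip is open and does not grip.
- prop_pivot (a point): Pivot of the rod on the chest's near (-x) end wall: at x = -109 mm, y = -97.5 mm in the chest's frame, 85 mm above the desk. The rod swings in a plane parallel to the chest's y and upright.
- prop_pin (a point): Grasp point on the rod's handle pin: a round steel pin 12 mm thick that sticks out 64 mm from the rod towards the robot (chest's -x), 100 mm along the rod from its pivot. This point is on the pin 43 mm out from the rod. Being round it can turn between the fingers as the rod swings.
- prop_tip (a point): Centre of the 14 mm ball at the end of the 10 mm thick steel prop rod, 206 mm from its pivot.
- carton_mid (a point): Centre of the long slim cardboard carton, 130 mm (its x) x 46 mm (its y) x 60 mm high, about 160 g, standing on the desk to the right of the chest. Its place may be swapped with the square box's.
- squarebox_mid (a point): Centre of a square cardboard box, 75 x 75 x 60 mm high. Leave it.
- sanitizer: White pump bottle, 64 mm thick, 190 mm high; origin under its centre. Leave it.
- spray: Pale teal spray bottle with a white trigger head, 48 mm thick, 157 mm high; origin under its centre. Leave it.
- stapler: Desk stapler, 130 x 34 x 50 mm; origin under its centre. Leave it.
- pencup: Grey cup, 72 mm across, 100 mm high; origin under its centre. Leave it.
- tapedisp: Black tape dispenser, 140 x 55 x 86 mm; origin under its centre. Leave it.
- carton: The same carton; origin at the centre of its underside.
Not all that is in view belongs to the job. Leave any pink or red look-alike of the carton alone.

How it is judged:
By the outcome, as a careful person would: the job done as asked, in the order asked, and still so for the second after the job is handed in, with the robot touching nothing.
It also fails if it takes over 72 s, if anything falls off the work surface, if the arm or the gripper's body presses on something with over 40 N, if the wrist force passes 120 N, or if a joint passes its speed limit or range.

### The arm

A 6-joint arm with a two-finger parallel gripper is mounted at the origin on the work surface. World frame = base frame: x ahead of the robot, y to its left, z up, the work surface at z = 0. Lengths are in mm, angles in rad, forces in N, time in s.
With the tool pointing down it reaches from about 300 to 775 mm from the base axis. Payload 14.6 kg.
Tool frame: the origin (TCP) lies on the centre line of the jaws, within the pads' length; the fingertips stand 11 mm ahead of it and the grasp point (between the pads) lies 8 mm behind it; x points along the fingers, y is the direction in which the jaws open and shut, and the axes are right-handed (so a half turn about x gives the same grasp; the last joint's range is limited). The gripper opens to 94 mm and grips with 3 to 60 N. Pads are 16 mm wide; open, the fingers measure 119 mm over their backs; the gripper's body (75 mm by 177 mm) begins 78 mm behind the grasp point.
Start: joints at [-1.295, 0.3, 1.521, -0, 1.321, -0.067], TCP at [184.862, -517.992, 216.446] pointing down, gripper open.
Joint ranges: [-3.03, 3.03], [-0.79, 2.21], [0.23, 2.52], [-1.04, 4.18], [0, 3.07], [-2.55, 2.55]. Speed limits (rad/s): [2.22, 2.22, 2.57, 3.14, 3.14, 3.14].

### API

Orientations are given as [roll, pitch, yaw] about the fixed x, y, z axes, in that order (R = Rz(yaw) Ry(pitch) Rx(roll)).
In Python, from cell import manip gives the robot as it stands.
- The arm moves only by the shell command python3 -m handwheel 'ROWS' [OPENING] [FORCE]. ROWS is JSON, a list of rows, each a list of 2 entries, a list of its own where there are three numbers: the shift along the tool's x, y, z in mm, then the turn about the tool's x in rad. In form: [[[x, y, z], spin], ...]. A call has exactly 10 rows; each row shifts and turns the commanded pose from where the row before left it, along the tool's axes as they then stand; what a row does not reach is not made up. A row lasts 1/8 s, in which the tool goes at most 62.5 mm and 10.7 degrees, less where a joint would pass 70% of its speed; a pose out of reach is approached as far as the arm can. A call with a gripper value outside its range is refused whole. OPENING is the closure in counts, from 0 (fully open) to 255 (shut), set as the call begins (- or left out, the last holds). The fingers move at their own pace and stop on an object; FORCE is the grip in N (left out, the last holds). Time passes only in rows, so rows that do not move let the fingers close, or fill a call up. It gives the time, the measured TCP pose, the force and the opening at its end, in the units of the state.
- manip.read_state(): the state, without advancing time (a new reading comes with each control period).
- manip.camera(name): name is "scene" or "top"; returns a dict with "pixels" (480x640x3 uint8, red, green, blue), "z_map" (480x640 float32, mm along the optical axis (not along the pixel's ray), 0 where there is no reading), "mtx" (3x3 intrinsics, pixels), "xyz" and "orientation" of the camera in the world. Camera axes: x right, y up, looking along -z (the intrinsics and any distortion apply to the point x, -y, -z); pixel columns grow to the right and rows downward; lengths in mm; the calibration is good to about 2 mm. A picture is of the moment at which its call begins.
- manip.sign_off(): hands the job in, once; it reports no verdict.
Trained networks look in the newest picture that a camera, given by its name, has taken for a name from the list of things; names that differ only in an ending like _2 or _b are one class to them, and where a whole thing is asked for, a point or a joint stands for the part that bears it (a point fixed in the world has none). Each returns a list of dicts, best first, with "confidence" (0 to 1); they miss things now and then, are a little off and sometimes report something else, mostly with a low value. They report only what shows in the picture. A call takes as long as a camera call. They do not tell look-alikes from the thing itself.
- manip.cut_out(target, camera): "region" (480x640 bool, what is visible of it) and "centre" ([column, row] in pixels, amid what is visible of it).
The state is a dict: "clock": time; "joints": joint angles; "qd": joint speeds; "effort": joint torques, N m; "eef_pos": TCP position; "eef_rot": TCP orientation; "wrist_force": force on the tool from outside, world axes, zero at the start; "moment": the same for the moment, N m; "finger_gap": finger opening in mm.
Only numpy, scipy, OpenCV 4.12 (cv2) and the standard library are available. Lean on these libraries where they do the work, as an engineer would, in place of code of your own. Each camera call takes 0.05 s, during which the arm holds its last target. There are 200 camera calls.

## Working session

There is one attempt and no reset: what is moved stays moved. The work goes in short steps, Python scripts to look and compute and a shell command to move; the robot and the scene stay as the last step left them, time stands still between calls to the robot, and variables do not carry over. Pictures are saved under pics/ and viewed, about 8 in all and at most 12, crops included, and the job is handed in when it is done.

```bash
ls; mkdir -p pics
cat > h.py <<'E'
import numpy as np,cv2
from cell import manip
from scipy.spatial.transform import Rotation as R
def Rm(o): return R.from_euler('xyz',o).as_matrix()
def shot(n):
    c=manip.camera(n); return c
def pts(c,mask=None):
    K=np.array(c["mtx"]); z=c["z_map"]; v,u=np.nonzero((z>0)&(mask if mask is not None else True))
    d=z[v,u]; P=np.c_[(u-K[0,2])/K[0,0]*d,-(v-K[1,2])/K[1,1]*d,-d]
    return P@Rm(c["orientation"]).T+np.array(c["xyz"]), u, v
def proj(c,p):
    K=np.array(c["mtx"]); q=(np.atleast_2d(p)-np.array(c["xyz"]))@Rm(c["orientation"])
    return np.c_[K[0,0]*q[:,0]/-q[:,2]+K[0,2], K[1,1]*-q[:,1]/-q[:,2]+K[1,2]]
def save(c,f,crop=None,s=1):
    im=c["pixels"][...,::-1]
    if crop: a,b,x,y=crop; im=im[b:y,a:x]
    cv2.imwrite(f,cv2.resize(im,None,fx=s,fy=s))
E
python3 - <<'E'
from h import *
print(manip.read_state())
for n in("scene","top"):
    c=shot(n); save(c,f"pics/{n}0.png"); print(n,c.keys(),c["xyz"],c["orientation"],c["mtx"])
    for t in ["chest","lid","lid_bar","lid_slot","lid_hinge","prop","prop_pivot","prop_pin","prop_tip","carton","squarebox_mid","sanitizer","spray","stapler","pencup","tapedisp"]:
        for r in manip.cut_out(t,n)[:3]:
            P,_,_=pts(c,r["region"]); print(t,round(r["confidence"],2),np.round(r["centre"]),r["region"].sum(), np.round(np.median(P,0)) if len(P) else None, np.round(np.percentile(P,[2,98],axis=0)).tolist() if len(P) else None)
E
```

```text
pics
{'clock': 0.0, 'joints': array([-1.29461298e+00,  3.00433309e-01,  1.52154459e+00,  1.60939295e-05,
        1.32073180e+00, -6.65912711e-02]), 'qd': array([-0.00058427,  0.00018135, -0.00116872, -0.00052488,  0.00027006,
        0.00124491]), 'effort': array([ 1.08571785e-03, -5.31812489e+01, -3.52735698e+01,  7.09031126e-02,
        2.44477938e-02, -1.05477916e-04]), 'eef_pos': array([ 184.79497161, -517.76759405,  215.92249798]), 'eef_rot': array([-1.65134215,  1.56967917,  1.83302114]), 'wrist_force': array([ 0.48135446, -0.29911822,  0.22280724]), 'moment': array([-0.01412129, -0.0272965 , -0.01234481]), 'finger_gap': 93.98386170018435}
scene dict_keys(['pixels', 'z_map', 'mtx', 'xyz', 'orientation']) [1112.97385361 -502.93855849 1228.8925621 ] [ 0.59407717 -0.01414766  0.88127017] [[531.04718169   0.         326.258747  ]
 [  0.         531.04718169 241.4914237 ]
 [  0.           0.           1.        ]]
chest 0.7 [432. 156.] 800 [471. 455.  69.] [[405.0, 427.0, 2.0], [501.0, 558.0, 103.0]]
chest 0.6 [375. 244.] 8302 [620.  84. 116.] [[484.0, -44.0, 7.0], [708.0, 219.0, 13
[... 3842 characters left out ...]
] [[267.0, -483.0, 0.0], [339.0, -357.0, 65.0]]
carton 0.7 [380. 238.] 1042 [ 559. -152.   60.] [[510.0, -204.0, 4.0], [608.0, -98.0, 65.0]]
carton 0.66 [461. 233.] 1015 [ 571. -359.   60.] [[548.0, -425.0, 9.0], [597.0, -301.0, 66.0]]
squarebox_mid 0.89 [415. 291.] 986 [ 423. -234.   60.] [[384.0, -276.0, 0.0], [461.0, -200.0, 65.0]]
spray 0.85 [180. 277.] 562 [453. 362. 105.] [[429.0, 348.0, 4.0], [481.0, 384.0, 160.0]]
spray 0.16 [269. 260.] 299 [498. 140.  90.] [[437.0, 107.0, 1.0], [514.0, 233.0, 95.0]]
stapler 0.8 [162. 201.] 713 [657. 426.  43.] [[625.0, 373.0, -1.0], [690.0, 489.0, 53.0]]
tapedisp 0.76 [505. 258.] 1221 [ 513. -483.   43.] [[452.0, -517.0, 9.0], [579.0, -444.0, 87.0]]
```

View pics/scene0.png

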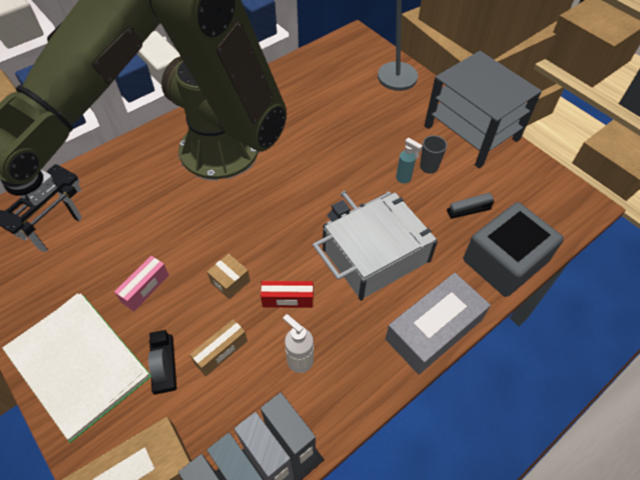

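View pics/top0.png

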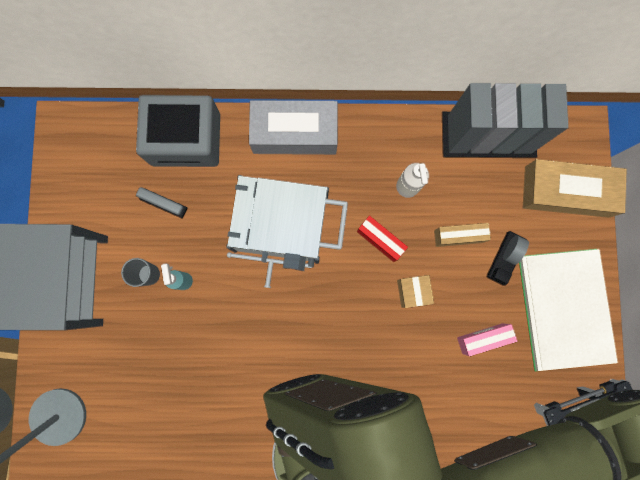

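Candidates for the carton, by (scene / top) pixel: pink (140,281)/(489,340), red (284,295)/(382,238), and brown long (220,346)/(464,234). The square brown box is at (227,278)/(416,291). I choose the brown long one. The chest is at top (279,220), with its bar on the right at (340,225) and the rod along the near side, pin at (268,275).

Run:
```python
from h import *
for n in("scene","top"):
    c=shot(n); P,u,v=pts(c)
    def rect(sel,k=0):
        m=np.zeros((480,640),np.uint8); m[v[sel],u[sel]]=1
        if k: m=cv2.morphologyEx(m,cv2.MORPH_OPEN,np.ones((k,k)))
        n_,l,st,_=cv2.connectedComponentsWithStats(m); b=1+np.argmax(st[1:,4]); s=l[v,u]==b
        Q=P[s]; r=cv2.minAreaRect(Q[:,:2].astype(np.float32)); return Q,r
    near=(abs(P[:,0]-600)<150)&(abs(P[:,1]-85)<180)
    for nm,lo,hi,k in(("lid+deck",107,123,7),("lid",115,123,7),("deck",107,113.5,5)):
        Q,r=rect(near&(P[:,2]>lo)&(P[:,2]<hi),k); print(n,nm,np.round(r[0],1),np.round(r[1],1),round(r[2],2),np.median(Q[:,2]).round(1))
    ca=(abs(P[:,0]-575)<60)&(abs(P[:,1]+365)<85)&(P[:,2]>55)&(P[:,2]<68)
    Q,r=rect(ca); print(n,"carton",np.round(r[0],1),np.round(r[1],1),round(r[2],2),np.median(Q[:,2]).round(1))
    # bar: far side
    Q=P[near&(P[:,2]>95)&(P[:,2]<125)&(P[:,1]<-30)]
    print("bar low y pts",len(Q),Q.mean(0).round(1), np.round(np.percentile(Q,[2,98],axis=0),0).tolist()) if len(Q) else 0
    desk=P[(abs(P[:,0]-450)<60)&(abs(P[:,1]-0)<60)&(abs(P[:,2])<20)]; print("desk",desk[:,2].mean())
    save(c,f"pics/{n}1.png",(300,180,450,300) if n=="scene" else (215,165,360,300),4 if n=="top" else 5)
```

```text
scene lid+deck [628.7 108.9] [235.6 138.3] 82.82 117.9
scene lid [562.3 112. ] [42.1 38.6] 48.77 119.2Traceback (most recent call last):
  File "<stdin>", line 11, in <module>
  File "<stdin>", line 7, in rect
    return _wrapfunc(a, 'argmax', axis=axis, out=out, **kwds)
    return bound(*args, **kwds)
ValueError: attempt to get argmax of an empty sequence
```

Run:
```python
from h import *
for n in("scene","top"):
    c=shot(n); P,u,v=pts(c); zim=np.zeros((480,640)); zim[v,u]=P[:,2]
    def rect(sel,k=0):
        m=np.zeros((480,640),np.uint8); m[v[sel],u[sel]]=1
        m=cv2.morphologyEx(m,cv2.MORPH_CLOSE,np.ones((3,3)))
        if k: m=cv2.morphologyEx(m,cv2.MORPH_OPEN,np.ones((k,k)))
        n_,l,st,_=cv2.connectedComponentsWithStats(m)
        b=1+np.argmax(st[1:,4]); s=(l[v,u]==b)&sel
        Q=P[s]; r=cv2.minAreaRect(Q[:,:2].astype(np.float32)); return Q,r
    near=(abs(P[:,0]-600)<150)&(abs(P[:,1]-85)<180)
    for k in(9,13,17):
        Q,r=rect(near&(P[:,2]>100)&(P[:,2]<130),k); print(n,"lid+deck",np.round(r[0],1),np.round(r[1],1),round(r[2],2),np.median(Q[:,2]).round(1),Q[:,2].std().round(1))
    ca=(abs(P[:,0]-575)<60)&(abs(P[:,1]+365)<85)&(P[:,2]>52)&(P[:,2]<72)
    Q,r=rect(ca); print(n,"carton",np.round(r[0],1),np.round(r[1],1),round(r[2],2),np.median(Q[:,2]).round(1))
    desk=P[(abs(P[:,0]-450)<40)&(abs(P[:,1]-0)<40)&(abs(P[:,2])<20)]; print("desk",desk[:,2].mean(),desk[:,2].std())
    Q=P[near&(P[:,2]>95)&(P[:,2]<135)&(P[:,1]<-25)]
    if len(Q): print("bar",len(Q),Q.mean(0).round(1),np.round(np.percentile(Q,[2,98],axis=0),0).tolist())
    save(c,f"pics/{n}1.png",(300,180,450,300) if n=="scene" else (215,165,360,300),5)
```

```text
scene lid+deck [595.3 110.1] [247.  206.1] 82.33 118.1 4.3
scene lid+deck [595.3 110.1] [247.  206.1] 82.33 118.1 4.2
scene lid+deck [601.6 112.7] [242.9 206.6] 78.25 118.1 4.2
scene carton [ 575.2 -368.4] [ 49.1 129.5] 5.28 61.3
desk 1.2155382746456989 2.6525141674407458
bar 280 [594.6 -45.4 117.6] [[531.0, -58.0, 111.0], [648.0, -27.0, 123.0]]
top lid+deck [605.9 115.6] [227.8 183.3] 82.29 117.6 3.7
top lid+deck [605.9 115.6] [227.8 183.3] 82.29 117.6 3.7
top lid+deck [605.8 115.2] [226.7 183.5] 82.41 117.6 3.6
top carton [ 574.7 -365.9] [ 46.7 132.3] 5.04 60.1
desk 0.5396318031119228 2.7343726671896573
bar 290 [590.6 -43.4 117.2] [[528.0, -56.0, 112.0], [646.0, -26.0, 122.0]]
```

View pics/top1.png

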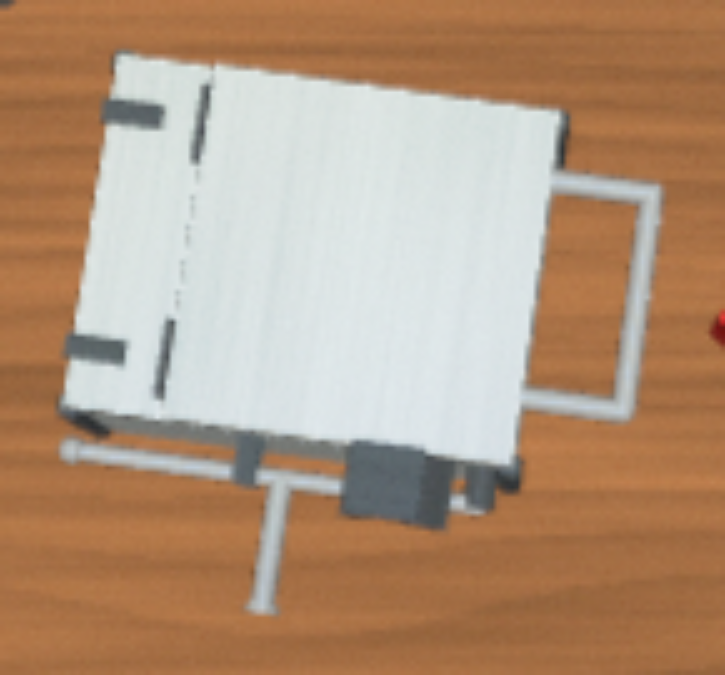

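The top crop shows the shut lid with its bar on the right (crop ~(640,300)). The rod runs along the near side, tip at (72,450) and pin end at (262,607), and the dark lug is at (385,480). I'll refine the chest pose from these pixels and check the carton close up.

```bash
cat >> h.py <<'E'
import json,os
def W(p,ch=None):
    x,y,a=ch or json.load(open('chest.json')); c,s=np.cos(a),np.sin(a); p=np.atleast_2d(p).astype(float)
    return np.c_[x+c*p[:,0]-s*p[:,1],y+s*p[:,0]+c*p[:,1],p[:,2]]
def bar(t): # chest frame
    return np.array([0,62.5-(225*np.cos(t)-6*np.sin(t)),106+225*np.sin(t)+6*np.cos(t)])
def go(grasp_world,yaw,st=None):
    """tool-frame shift to bring grasp point there, + spin so tool y lies along yaw (mod pi)"""
    s=st or manip.read_state(); M=Rm(s["eef_rot"]); g=np.array(s["eef_pos"])-8*M[:,0]
    d=M.T@(np.ravel(grasp_world)-g); want=np.array([np.cos(yaw),np.sin(yaw),0])
    sp=np.arctan2(want@M[:,2],want@M[:,1]); sp=(sp+np.pi/2)%np.pi-np.pi/2
    print("grasp now",g.round(1),"down",M[:,0].round(3),"shift",d.round(1),"spin",sp.round(3),"q6",s["joints"][5].round(2))
    return d,sp
E
python3 - <<'E'
from h import *
from scipy.optimize import least_squares
c=shot("top")
obj=np.array([[90,-112.5,118],[-90,-112.5,118],[90,112.5,111],[-90,112.5,111],[55,-162.5,118],[-55,-162.5,118],[-109,108.5,92],[-173,2.5,91]])
px=np.array([[567,113],[515,465],[118,55],[65,405],[650,187],[624,411],[72,450],[262,607]])/5+[215,165]
f=lambda q:(proj(c,W(obj,list(q)))-px).ravel()
r=least_squares(f,[605.8,115.4,-.134],loss='soft_l1'); print(r.x,np.round(f(r.x),1))
json.dump(list(r.x),open('chest.json','w'))
P,u,v=pts(c)
for tag,Q in(("scene",pts(shot("scene"))[0]),("top",P)):
    s=(np.hypot(Q[:,0]-185,Q[:,1]+518)<200)&(Q[:,2]>190)
    for lo in range(190,700,40):
        q=Q[s&(Q[:,2]>lo)&(Q[:,2]<lo+40)]
        if len(q)>5: print(tag,lo,len(q),np.round(np.percentile(q[:,:2],[3,97],axis=0)).tolist())
print("bar",W(bar(0)).round(1),"bar stop",W(bar(1.95)).round(1))
go(W(bar(0)),r.x[2]+np.pi/2)
save(c,"pics/carton.png",(350,190,530,370),4)
E
```

```text
[ 6.06181285e+02  1.12988970e+02 -1.29066649e-01] [-0.8 -0.6 -0.1  0.3  0.1 -0.2 -0.4  0.4  0.7  1.   0.2 -0.3 -0.  -0.1
  0.2 -0.4]
scene 190 89 [[164.0, -575.0], [214.0, -462.0]]
scene 230 201 [[164.0, -576.0], [214.0, -461.0]]
scene 270 128 [[162.0, -584.0], [240.0, -437.0]]
scene 310 1894 [[142.0, -593.0], [243.0, -434.0]]
scene 350 384 [[172.0, -578.0], [221.0, -454.0]]
scene 390 571 [[187.0, -553.0], [222.0, -476.0]]
scene 430 643 [[126.0, -544.0], [248.0, -423.0]]
scene 470 2271 [[126.0, -535.0], [249.0, -357.0]]
scene 510 2810 [[123.0, -515.0], [237.0, -328.0]]
scene 550 2421 [[110.0, -432.0], [197.0, -323.0]]
scene 590 288 [[104.0, -349.0], [166.0, -321.0]]
top 190 85 [[160.0, -568.0], [213.0, -460.0]]
top 230 82 [[161.0, -569.0], [214.0, -460.0]]
top 270 57 [[158.0, -580.0], [244.0, -432.0]]
top 310 1077 [[170.0, -586.0], [243.0, -428.0]]
top 350 46 [[192.0, -522.0], [215.0, -471.0]]
top 430 280 [[154.0, -522.0], [249.0, -418.0]]
top 470 1879 [[136.0, -505.0], [245.0, -389.0]]
top 510 2078 [[131.0, -492.0], [231.0, -331.0]]
top 550 2724 [[142.0, -428.0], [196.0, -323.0]]
top 590 109 [[149.0, -337.0], [167.0, -320.0]]
bar [[585.3 -48.2 112. ]] bar stop [[625.7 263.1 312.8]]
grasp now [ 184.9 -518.   224.4] down [-0. -0. -1.] shift [ 112.4 -307.9 -535. ] spin 0.472 q6 -0.07
```

View pics/carton.png

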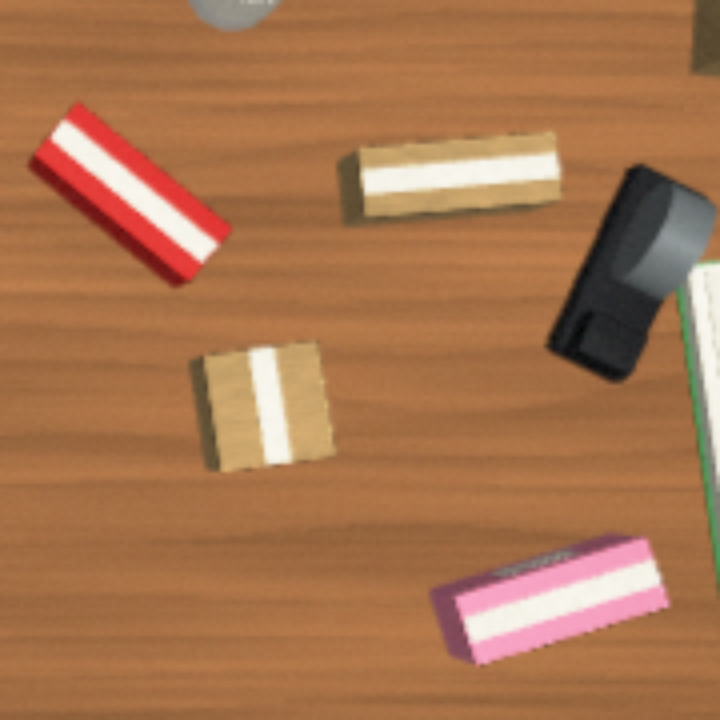

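The crop confirms the choice: brown long carton at crop (460,175), square box at (270,405), red at (130,195), pink at (560,600). The chest fit residuals are below 1 px, so I'm moving.

```bash
python3 -m handwheel '[[[0,-25.7,-44.6],0],[[0,-25.7,-44.6],0],[[0,-25.7,-44.6],0],[[0,-25.7,-44.6],0],[[0,-25.7,-44.6],0],[[0,-25.7,-44.6],0],[[0,-25.7,-44.6],0],[[0,-25.7,-44.6],0],[[0,-25.7,-44.6],0],[[0,-25.7,-44.6],0]]' 146 15
python3 -m handwheel '[[[0,-25.7,-44.6],0],[[0,-25.7,-44.6],0],[[0,0,0],0.157],[[0,0,0],0.157],[[0,0,0],0.158],[[0,0,0],0],[[0,0,0],0],[[0,0,0],0],[[0,0,0],0],[[0,0,0],0]]'
python3 -c "
from h import *
go(W(bar(0)),json.load(open('chest.json'))[2]+np.pi/2)"
```

```text
clock: 3.2
eef_pos: [519.5, -124.6, 216.6]
eef_rot: [2.378, 1.57, -0.42]
wrist_force: [1.4, -0.6, -0.2]
finger_gap: 40.3
clock: 4.45
eef_pos: [585.3, -47.7, 216.5]
eef_rot: [1.558, 1.571, -1.712]
wrist_force: [1.0, -0.2, -0.9]
finger_gap: 40.1
grasp now [585.3 -47.7 224.5] down [-0. -0. -1.] shift [ 1.125e+02  5.000e-01 -1.000e-01] spin 0.0 q6 1.56
```

```bash
python3 -m handwheel '[[[30,0,0],0],[[30,0,0],0],[[30,0,0],0],[[15,0,0],0],[[7.5,0.5,0],0],[[0,0,0],0],[[0,0,0],0],[[0,0,0],0],[[0,0,0],0],[[0,0,0],0]]'
python3 -m handwheel '[[[0,0,0],0],[[0,0,0],0],[[0,0,0],0],[[0,0,0],0],[[0,0,0],0],[[0,0,0],0],[[0,0,0],0],[[0,0,0],0],[[0,0,0],0],[[0,0,0],0]]' 255 15
python3 - <<'E'
from h import *
s=manip.read_state(); M=Rm(s["eef_rot"]); print("tool axes\n",M.round(3),"\nF tool",M.T@s["wrist_force"],"q",s["joints"].round(2))
go(W(bar(0)),json.load(open('chest.json'))[2]+np.pi/2)
for t in np.arange(0,1.96,.15): print(round(t,2),bar(t).round(1), np.hypot(*W(bar(t))[0,:2]).round())
E
```

```text
clock: 5.7
eef_pos: [585.2, -48.1, 104.1]
eef_rot: [-3.023, 1.571, -0.011]
wrist_force: [0.9, -0.3, 0.4]
finger_gap: 40.4
clock: 6.95
eef_pos: [585.4, -46.3, 103.9]
eef_rot: [-1.601, 1.568, 1.412]
wrist_force: [1.5, 12.4, -0.4]
finger_gap: 11.3
tool axes
 [[ 0.    -0.128 -0.992]
 [ 0.003 -0.992  0.128]
 [-1.    -0.003 -0.   ]] 
F tool [  0.47431717 -12.47473717   0.12018869] q [-0.14  0.49  1.53  0.    1.12  1.56]
grasp now [585.4 -46.3 111.9] down [ 0.     0.003 -1.   ] shift [-0.1  1.8 -0.1] spin 0.0 q6 1.56
0.0 [   0.  -162.5  112. ] 587.0
0.15 [   0.  -159.1  145.6] 587.0
0.3 [   0.  -150.7  178.2] 588.0
0.45 [   0.  -137.5  209.3] 589.0
0.6 [   0.  -119.8  238. ] 591.0
0.75 [  0.  -98.  263.8] 594.0
0.9 [  0.  -72.7 286. ] 598.0
1.05 [  0.  -44.2 304.2] 604.0
1.2 [  0.  -13.4 317.9] 613.0
1.35 [  0.   19.1 326.9] 623.0
1.5 [  0.   52.6 330.9] 635.0
1.65 [  0.   86.3 329.8] 648.0
1.8 [  0.  119.5 323.8] 663.0
1.95 [  0.  151.4 312.8] 679.0
```

```bash
python3 -m handwheel '[[[0,-1.8,0],0],[[0,0,0],0],[[-16.8,-1,0],0],[[-16.8,-2.4,0],0],[[-16.4,-3.6,0],0],[[-16.2,-4.8,0],0],[[-15.8,-6,0],0],[[-15.3,-7.2,0],0],[[0,0,0],0],[[0,0,0],0]]'
python3 - <<'E'
from h import *
q=json.load(open('chest.json')); q[1]+=1.9; json.dump(q,open('chest.json','w'))
s=manip.read_state(); M=Rm(s["eef_rot"]); print("F tool",M.T@s["wrist_force"],s["moment"])
go(W(bar(.45)),q[2]+np.pi/2)
E
```

```text
clock: 8.2
eef_pos: [588.6, -21.9, 201.4]
eef_rot: [1.563, 1.57, -1.708]
wrist_force: [-2.0, -4.2, -1.7]
finger_gap: 11.0
F tool [1.73360182 4.41409421 1.47830464] [-0.42288656  0.32472679 -0.04555326]
grasp now [588.6 -21.9 209.4] down [-0.    -0.001 -1.   ] shift [ 0.1 -0.4  0.2] spin -0.0 q6 1.6
```

```bash
python3 -m handwheel '[[[-14.7,-8.4,0],0],[[-14,-9.3,0],0],[[-13.3,-10.4,0],0],[[-12.5,-11.4,0],0],[[-11.6,-12.2,0],0],[[-10.6,-13.1,0],0],[[-9.6,-13.9,0],0],[[-8.6,-14.6,0],0],[[-7.4,-15.2,0],0],[[-6.3,-15.6,0],0]]'
python3 - <<'E'
from h import *
q=json.load(open('chest.json'))
s=manip.read_state(); M=Rm(s["eef_rot"]); print("F tool",M.T@s["wrist_force"],s["moment"])
go(W(bar(1.2)),q[2]+np.pi/2)
E
```

```text
clock: 9.45
eef_pos: [605.1, 101.5, 311.3]
eef_rot: [3.078, 1.568, -0.194]
wrist_force: [2.4, -3.4, 3.3]
finger_gap: 11.7
F tool [-3.29076841  3.00904531 -2.84651176] [-0.60548385 -0.48025877 -0.0572777 ]
grasp now [605.1 101.6 319.3] down [ 0.002 -0.    -1.   ] shift [1.4 0.1 0.6] spin -0.001 q6 1.81
```

```bash
python3 -m handwheel '[[[-4.5,-16,0],0],[[-3.5,-16.5,0],0],[[-2.6,-16.7,0],0],[[-1.4,-16.8,0],0],[[0,-16.9,0],0],[[1.1,-16.8,0],0],[[2.4,-16.7,0],0],[[3.6,-16.5,0],0],[[4.9,-16.1,0],0],[[4,-12,0],0]]'
python3 - <<'E'
from h import *
q=json.load(open('chest.json'))
s=manip.read_state(); M=Rm(s["eef_rot"]); print("F tool",M.T@s["wrist_force"],s["moment"],s["joints"].round(2))
go(W(bar(1.95)),q[2]+np.pi/2)
E
```

```text
clock: 10.7
eef_pos: [625.3, 262.2, 304.9]
eef_rot: [0.47, 1.569, -2.8]
wrist_force: [3.2, -1.5, -3.3]
finger_gap: 11.6
F tool [ 3.29808342  1.04130923 -3.35645971] [-0.37181845 -0.48649719  0.03964705] [0.34 0.57 0.94 0.   1.63 2.04]
grasp now [625.3 262.2 312.9] down [-0.001 -0.    -1.   ] shift [ 0.1 -2.8 -0. ] spin 0.0 q6 2.04
```

```bash
python3 -m handwheel '[[[1,-2.6,0],0],[[0.6,-1.4,0],0],[[0,0,0],0],[[0,0,0],0],[[0,0,0],0],[[0,0,0],0],[[0,0,0],0],[[0,0,0],0],[[0,0,0],0],[[0,0,0],0]]'
python3 -m handwheel '[[[0,0,0],0],[[0,0,0],0],[[0,0,0],0],[[0,0,0],0],[[0,0,0],0],[[-10,0,0],0],[[-20,0,0],0],[[-30,0,0],0],[[0,0,0],0],[[0,0,0],0]]' 146
python3 - <<'E'
from h import *
q=json.load(open('chest.json'))
go(W([-152,2.5,85]),q[2]+np.pi/2)
c=shot("scene"); save(c,"pics/s2.png",(200,40,520,300),2.5)
E
```

```text
clock: 11.95
eef_pos: [625.8, 265.0, 303.8]
eef_rot: [0.538, 1.57, -2.733]
wrist_force: [-3.8, -3.6, -11.2]
finger_gap: 11.6
clock: 13.2
eef_pos: [625.9, 265.1, 363.5]
eef_rot: [0.428, 1.57, -2.843]
wrist_force: [-0.5, -0.6, 0.6]
finger_gap: 40.2
grasp now [625.9 265.1 371.5] down [-0.001 -0.    -1.   ] shift [286.6 148.9 151.9] spin -0.0 q6 2.05
```

View pics/s2.png

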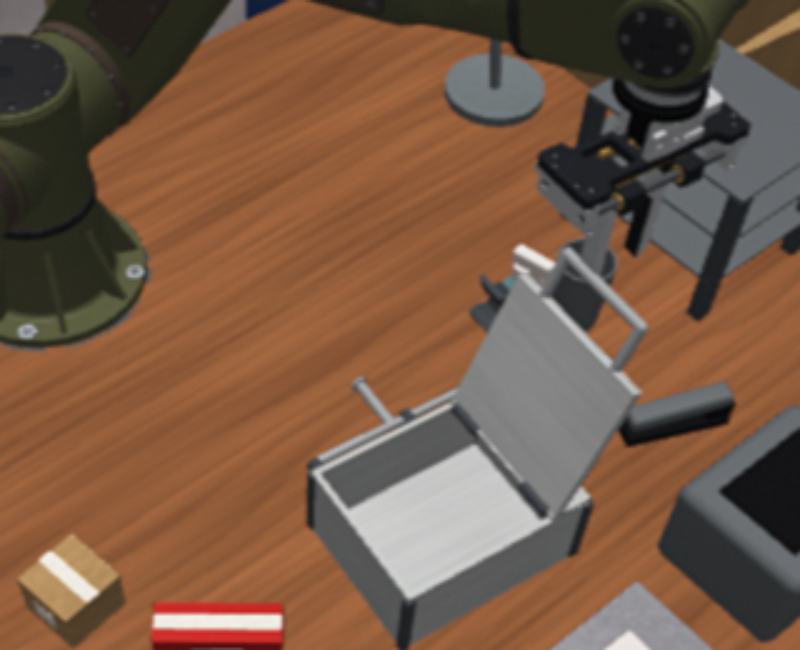

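The lid leans back on its stop (crop (550,390)). The rod still lies level with its pin at (365,390), and the gripper is clear above.

```bash
python3 -m handwheel '[[[0,29.8,30.4],0],[[0,29.8,30.4],0],[[0,29.8,30.4],0],[[0,29.8,30.4],0],[[0,29.7,30.3],0],[[40,0,0],0],[[50,0,0],0],[[50,0,0],0],[[50,0,0],0],[[40,0,0],0]]'
python3 - <<'E'
from h import *
q=json.load(open('chest.json'))
go(W([-152,2.5,85]),q[2]+np.pi/2)
c=shot("top"); P,u,v=pts(c); K=[(-173,2.5,91),(-109,2.5,90),(-109,108.5,90)]; 
Q=P[(P[:,2]>70)&(P[:,2]<105)]; a=q[2]; d=Q[:,:2]-q[:2]; cy=-np.sin(a)*0; R2=np.array([[np.cos(a),np.sin(a)],[-np.sin(a),np.cos(a)]]); e=d@R2.T
s=(e[:,0]<-120)&(e[:,0]>-180)&(abs(e[:,1])<40); print("pin pts chest",s.sum(),e[s].mean(0),Q[s][:,2].max() if s.any() else 0)
E
```

```text
clock: 14.5
eef_pos: [454.9, 136.8, 131.7]
eef_rot: [0.33, 1.569, -2.941]
wrist_force: [0.2, -0.7, 0.7]
finger_gap: 40.3
grasp now [455.  136.8 139.7] down [-0.002 -0.    -1.   ] shift [54.7 -0.3 -0.9] spin -0.0 q6 1.92
pin pts chest 0 [nan nan] 0<stdin>:6: RuntimeWarning: Mean of empty slice.
  ret = um.true_divide(
```

```bash
python3 -m handwheel '[[[25,0,0],0],[[20,0,0],0],[[9.7,0,0],0],[[0,0,0],0],[[0,0,0],0],[[0,0,0],0],[[0,0,0],0],[[0,0,0],0],[[0,0,0],0],[[0,0,0],0]]'
python3 -m handwheel '[[[0,0,0],0],[[0,0,0],0],[[0,0,0],0],[[0,0,0],0],[[0,0,0],0],[[0,0,0],0],[[0,0,0],0],[[0,0,0],0],[[0,0,0],0],[[0,0,0],0]]' 255 12
python3 - <<'E'
from h import *
q=json.load(open('chest.json'))
s=manip.read_state(); M=Rm(s["eef_rot"]); print("F tool",M.T@s["wrist_force"],s["moment"],s["joints"].round(2))
go(W([-152,2.5,85]),q[2]+np.pi/2)
E
```

```text
clock: 15.8
eef_pos: [456.1, 137.0, 79.5]
eef_rot: [0.6, 1.571, -2.67]
wrist_force: [-0.1, -0.2, 1.1]
finger_gap: 40.0
clock: 17.05
eef_pos: [456.1, 137.2, 79.5]
eef_rot: [-1.585, 1.57, 1.428]
wrist_force: [1.1, 5.5, -1.0]
finger_gap: 11.8
F tool [ 0.97558314 -5.56290504 -0.42874324] [ 0.98299436 -0.04516041  0.00695929] [0.22 0.31 1.86 0.   0.97 1.91]
grasp now [456.1 137.2  87.5] down [ 0.  0. -1.] shift [2.5 0.3 0.3] spin -0.0 q6 1.91
```

```bash
python3 -m handwheel '[[[-8,0.3,0],0],[[-7.9,1,0],0],[[-7.8,1.6,0],0],[[-7.7,2.2,0],0],[[-7.5,2.8,0],0],[[-7.2,3.4,0],0],[[-6.9,4,0],0],[[-6.6,4.5,0],0],[[-6.2,5,0],0],[[-2,1.8,0],0]]'
python3 -m handwheel '[[[0,0,0],0],[[0,0,0],0],[[-1.4,1.3,0],0],[[0,0,0],0],[[0,0,0],0],[[0,0,0],0],[[0,0,0],0],[[0,0,0],0],[[0,0,0],0],[[0,0,0],0]]'
python3 - <<'E'
from h import *
q=json.load(open('chest.json'))
s=manip.read_state(); M=Rm(s["eef_rot"]); print("F tool",M.T@s["wrist_force"],s["moment"])
go(W([-152,-97.5+100*np.cos(.74),85+100*np.sin(.74)]),q[2]+np.pi/2)
c=shot("scene"); save(c,"pics/s3.png",(220,100,500,310),2.8)
E
```

```text
clock: 18.3
eef_pos: [453.0, 112.4, 149.0]
eef_rot: [-1.913, 1.566, 1.099]
wrist_force: [-5.1, 19.0, 13.1]
finger_gap: 11.8
clock: 19.55
eef_pos: [452.9, 111.3, 150.3]
eef_rot: [-1.939, 1.566, 1.074]
wrist_force: [-4.8, 19.3, 16.0]
finger_gap: 12.0
F tool [-15.88594537 -18.62425118   7.19048777] [3.68829169 1.04179833 0.01915925]
grasp now [452.9 111.3 158.3] down [ 0.002  0.004 -1.   ] shift [5.9 0.4 0.4] spin 0.0 q6 1.86
```

View pics/s3.png

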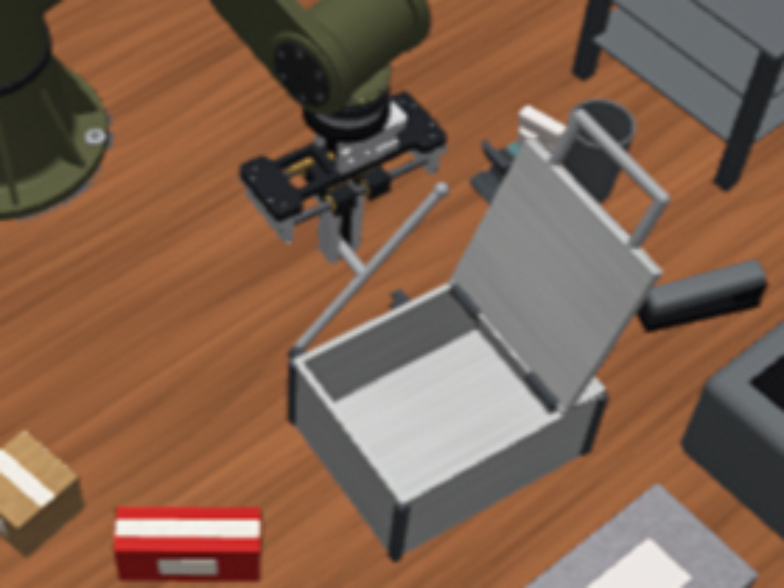

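The rod is up at its end stop (wrist force rose to about 25 N), tip at crop (440,188). Next I release, back off along the pin and go back up over the bar.

```bash
python3 -m handwheel '[[[0,0,0],0],[[0,0,0],0],[[0,0,0],0],[[0,0,0],0],[[0,0,20],0],[[0,0,30],0],[[0,0,20],0],[[-40,0,0],0],[[-50,0,0],0],[[-50,0,0],0]]' 146 15
python3 - <<'E'
from h import *
q=json.load(open('chest.json'))
d=[625.8,265.0,371.8]; go(d,q[2]+np.pi/2)
E
```

```text
clock: 20.85
eef_pos: [382.8, 118.2, 290.4]
eef_rot: [1.574, 1.571, -1.697]
wrist_force: [0.7, 0.0, -0.8]
finger_gap: 40.2
grasp now [382.8 118.2 298.4] down [-0. -0. -1.] shift [ -73.5 -176.9 -222.1] spin -0.0 q6 1.91
```

```bash
python3 -m handwheel '[[[-36,0,0],0],[[-37.5,0,0],0],[[0,-29.5,-37],0],[[0,-29.5,-37],0],[[0,-29.5,-37],0],[[0,-29.5,-37],0],[[0,-29.5,-37],0],[[0,-29.4,-37.1],0],[[0,0,0],0],[[0,0,0],0]]'
python3 -m handwheel '[[[25,0,0],0],[[25,0,0],0],[[10,0,0],0],[[0,0,0],0],[[0,0,0],0],[[0,0,0],0],[[0,0,0],0],[[0,0,0],0],[[0,0,0],0],[[0,0,0],0]]'
python3 -m handwheel '[[[0,0,0],0],[[0,0,0],0],[[0,0,0],0],[[0,0,0],0],[[0,0,0],0],[[0,0,0],0],[[0,0,0],0],[[0,0,0],0],[[0,0,0],0],[[0,0,0],0]]' 255 15
python3 - <<'E'
from h import *
q=json.load(open('chest.json'))
s=manip.read_state(); M=Rm(s["eef_rot"]); print("F tool",M.T@s["wrist_force"],s["moment"])
go(W(bar(1.95)),q[2]+np.pi/2)
for t in(1.45,1.40,1.38,1.36): go(W(bar(t)),q[2]+np.pi/2)
E
```

```text
clock: 22.1
eef_pos: [625.9, 264.9, 362.1]
eef_rot: [0.691, 1.57, -2.58]
wrist_force: [0.6, 0.2, 0.8]
finger_gap: 40.3
clock: 23.35
eef_pos: [626.1, 265.2, 302.2]
eef_rot: [-0.348, 1.571, 2.664]
wrist_force: [0.7, -0.3, -0.3]
finger_gap: 40.2
clock: 24.6
eef_pos: [626.1, 265.1, 302.3]
eef_rot: [1.422, 1.571, -1.848]
wrist_force: [-1.1, -2.9, 0.2]
finger_gap: 11.6
F tool [-0.22336601  2.98765475  0.70156176] [-5.93919852e-01  2.61626774e-01 -5.41143675e-04]
grasp now [626.1 265.1 310.3] down [-0. -0. -1.] shift [-2.5  0.2  0.4] spin -0.0 q6 2.05
grasp now [626.1 265.1 310.3] down [-0. -0. -1.] shift [-19.8 110.2   0.4] spin -0.0 q6 2.05
grasp now [626.1 265.1 310.3] down [-0. -0. -1.] shift [-18.5 121.4   0.4] spin -0.0 q6 2.05
grasp now [626.1 265.1 310.3] down [-0. -0. -1.] shift [-17.8 125.8   0.4] spin -0.0 q6 2.05
grasp now [626.1 265.1 310.3] down [-0. -0. -1.] shift [-17.  130.3   0.4] spin -0.0 q6 2.05
```

```bash
python3 -m handwheel '[[[-4.2,10.5,0],0],[[-3.6,10.7,0],0],[[-3.1,10.9,0],0],[[-2.6,11,0],0],[[-2,11.1,0],0],[[-1.5,11.2,0],0],[[-0.9,11.2,0],0],[[-0.4,11.2,0],0],[[0.2,11.2,0],0],[[0.8,11.2,0],0]]'
python3 -m handwheel '[[[0.2,2.2,0],0],[[0.3,2.2,0],0],[[0.3,2.2,0],0],[[0.3,2.2,0],0],[[0.3,2.2,0],0],[[0,0,0],0],[[0,0,0],0],[[0,0,0],0],[[0,0,0],0],[[0,0,0],0]]'
python3 - <<'E'
from h import *
q=json.load(open('chest.json'))
s=manip.read_state(); M=Rm(s["eef_rot"]); print("F tool",M.T@s["wrist_force"],s["moment"])
go(W(bar(1.38)),q[2]+np.pi/2)
c=shot("scene"); save(c,"pics/s4.png",(260,80,480,245),3.6)
E
```

```text
clock: 25.85
eef_pos: [611.8, 155.1, 319.4]
eef_rot: [1.137, 1.571, -2.133]
wrist_force: [-1.6, 2.2, 0.4]
finger_gap: 11.6
clock: 27.1
eef_pos: [610.5, 145.0, 318.2]
eef_rot: [3.085, 1.571, -0.186]
wrist_force: [-1.5, 1.6, 1.8]
finger_gap: 11.5
F tool [-1.78043848 -1.44593528  1.662401  ] [ 0.20594473  0.2689662  -0.02388811]
grasp now [610.5 145.  326.2] down [ 0. -0. -1.] shift [-1.9  4.7  0.4] spin -0.0 q6 1.87
```

View pics/s4.png

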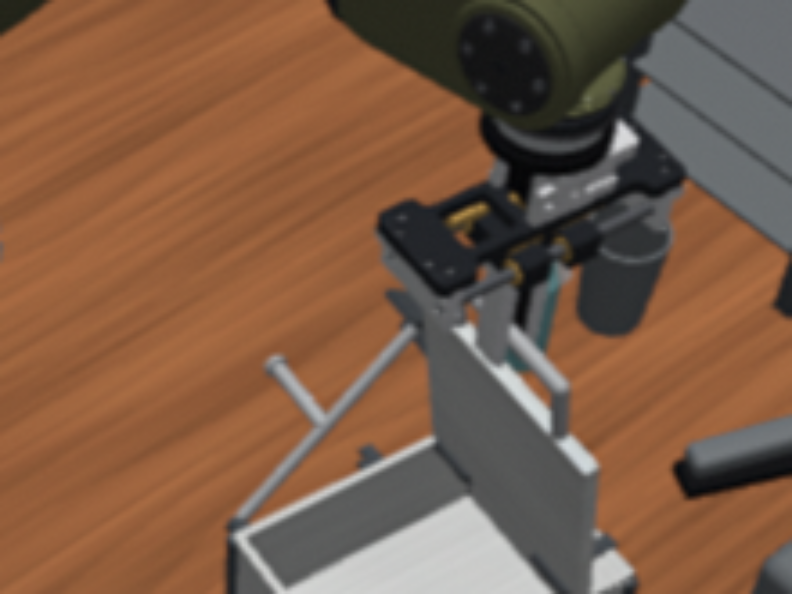

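The tip is just under the dark lug (crop (415,325)) with no contact force yet. I'm lowering further in small steps.

```bash
python3 -m handwheel '[[[0.2,1,0],0],[[0.2,1,0],0],[[0.2,1,0],0],[[0.2,1,0],0],[[0.2,1,0],0],[[0,0,0],0],[[0,0,0],0],[[0,0,0],0],[[0,0,0],0],[[0,0,0],0]]'
python3 -c "
from h import *
s=manip.read_state(); M=Rm(s['eef_rot']); print('F tool',M.T@s['wrist_force'],s['moment'])
go(W(bar(1.38)),json.load(open('chest.json'))[2]+np.pi/2)"
```

```text
clock: 28.4
eef_pos: [609.9, 140.0, 317.2]
eef_rot: [-3.1, 1.571, -0.088]
wrist_force: [-1.4, 0.1, 3.5]
finger_gap: 11.5
F tool [-3.45724814  0.07450967  1.39197339] [ 0.13210989  0.29921809 -0.03004909]
grasp now [609.9 140.  325.2] down [ 0. -0. -1.] shift [-2.8 -0.3  0.4] spin -0.0 q6 1.87
```

```bash
python3 -m handwheel '[[[0.2,1,0],0],[[0.2,1,0],0],[[0.2,1,0],0],[[0,0,0],0],[[0,0,0],0],[[0,0,0],0],[[0,0,0],0],[[0,0,0],0],[[0,0,0],0],[[0,0,0],0]]'
python3 -c "
from h import *
s=manip.read_state(); M=Rm(s['eef_rot']); print('F tool',M.T@s['wrist_force'],s['moment'])
go(W(bar(1.38)),json.load(open('chest.json'))[2]+np.pi/2)"
```

```text
clock: 29.65
eef_pos: [609.6, 137.7, 316.8]
eef_rot: [-2.136, 1.569, 0.877]
wrist_force: [-0.0, 5.5, 5.3]
finger_gap: 11.2
F tool [-5.29347763 -5.48279467  0.7503137 ] [ 1.13604194 -0.01405679 -0.00969925]
grasp now [609.6 137.7 324.8] down [ 0.001  0.001 -1.   ] shift [-3.2 -2.7  0.4] spin 0.0 q6 1.86
```

Contact: 5.5 N pushing back near the expected angle. I loosen the fingers a little, staying around the bar, and look.

```bash
python3 -m handwheel '[[[0,0,0],0],[[0,0,0],0],[[0,0,0],0],[[0,0,0],0],[[0,0,0],0],[[0,0,0],0],[[0,0,0],0],[[0,0,0],0],[[0,0,0],0],[[0,0,0],0]]' 180
python3 - <<'E'
from h import *
s=manip.read_state(); print(s["wrist_force"],s["finger_gap"])
q=json.load(open('chest.json')); go(W(bar(1.38)),q[2]+np.pi/2)
c=shot("top"); a=c["pixels"][190:310,215:355][...,::-1]; b=shot("scene")["pixels"][130:250,310:450][...,::-1]
cv2.imwrite("pics/s5.png",np.hstack([cv2.resize(i,None,fx=2.85,fy=2.85) for i in(a,b)]))
E
```

```text
clock: 30.9
eef_pos: [609.5, 137.1, 316.6]
eef_rot: [0.873, 1.571, -2.398]
wrist_force: [-0.4, 1.2, -0.1]
finger_gap: 27.8
[-0.43493106  1.18280439 -0.08699907] 27.828372298139474
grasp now [609.5 137.1 324.6] down [-0. -0. -1.] shift [-3.5 -3.3  0.4] spin -0.0 q6 1.86
```

View pics/s5.png

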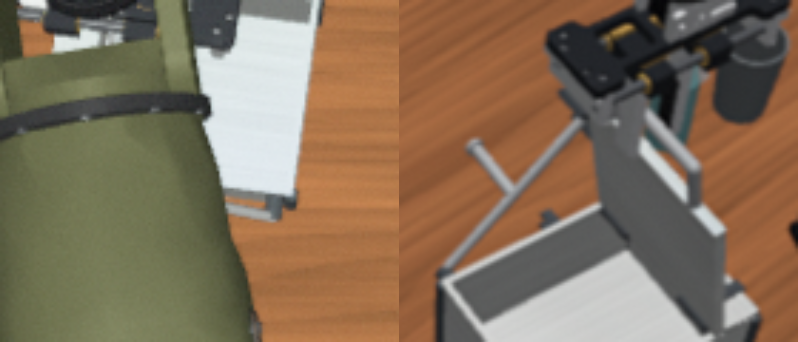

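The rod tip sits in the lug (right half, ~(580,120)) and the side force is gone. I open further, lift clear and look.

```bash
python3 -m handwheel '[[[0,0,0],0],[[0,0,0],0],[[0,0,0],0],[[-10,0,0],0],[[-15,0,0],0],[[-25,0,0],0],[[-20,0,0],0],[[0,0,0],0],[[0,30,0],0],[[0,45,0],0]]' 146
python3 -m handwheel '[[[0,50,0],0],[[0,50,0],0],[[0,50,0],0],[[0,0,0],-0.17],[[0,0,0],-0.17],[[0,0,0],-0.17],[[0,0,0],-0.17],[[0,0,0],-0.17],[[0,0,0],-0.17],[[0,0,0],-0.17]]' 30 30
python3 - <<'E'
from h import *
q=json.load(open('chest.json'))
c=shot("top"); P,u,v=pts(c)
sel=(abs(P[:,0]-575)<60)&(abs(P[:,1]+365)<85)&(P[:,2]>52)&(P[:,2]<72); r=cv2.minAreaRect(P[sel][:,:2].astype(np.float32)); print(r)
for f,n in((c,"top"),(shot("scene"),"scene")):
    P,u,v=pts(f); a=q[2]; d=P[:,:2]-q[:2]; e=np.c_[d[:,0]*np.cos(a)+d[:,1]*np.sin(a),-d[:,0]*np.sin(a)+d[:,1]*np.cos(a),P[:,2]]
    s=(abs(e[:,0])<60)&(e[:,2]>300)&(e[:,2]<350)&(abs(e[:,1]-30)<90); print(n,"bar",s.sum(),np.median(e[s],0).round(1))
    if n=="scene":
        s=(abs(e[:,0])<75)&(e[:,2]>130)&(e[:,2]<260)&(abs(e[:,1]-50)<60)
        k=np.polyfit(e[s][:,2],e[s][:,1],1); print("lid angle",np.pi/2+np.arctan(k[0]),s.sum())
        b=f["pixels"][130:300,300:460][...,::-1]; cv2.imwrite("pics/s6.png",cv2.resize(b,None,fx=3.5,fy=3.5))
go([576.6,-386.9,45],np.radians(5.04))
E
```

```text
clock: 32.25
eef_pos: [599.5, 62.6, 385.5]
eef_rot: [0.149, 1.57, -3.12]
wrist_force: [0.7, 0.4, 0.5]
finger_gap: 40.2
clock: 33.5
eef_pos: [580.4, -86.0, 385.9]
eef_rot: [-1.293, 1.57, 2.915]
wrist_force: [0.3, -0.6, -0.4]
finger_gap: 83.0
((575.0545043945312, -366.37786865234375), (46.66916275024414, 131.23245239257812), 5.155161380767822)
top bar 352 [ -1.9  24.1 332.7]
scene bar 300 [  3.7  21.3 332.2]
lid angle 1.3746515473633296 943
grasp now [580.4 -86.  394. ] down [-0.001  0.    -1.   ] shift [348.9 143.3 264.7] spin -0.596 q6 0.3
```

View pics/s6.png

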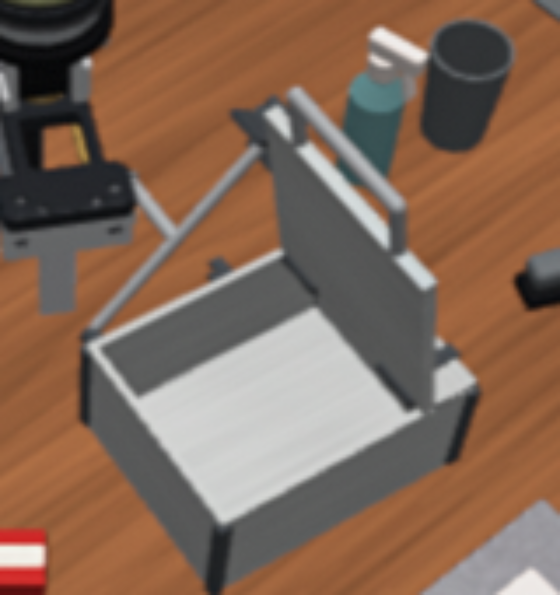

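The lid stands by itself on the prop, rod tip in the lug at crop (262,150), and the fitted lid angle is 1.375. On to the carton.

```bash
python3 -m handwheel '[[[0,23.9,44.1],0],[[0,23.9,44.1],0],[[0,23.9,44.1],0],[[0,23.9,44.1],0],[[0,23.9,44.1],0],[[0,23.8,44.2],0],[[0,0,0],-0.149],[[0,0,0],-0.149],[[0,0,0],-0.149],[[0,0,0],-0.149]]'
python3 -m handwheel '[[[40,0,0],0],[[50,0,0],0],[[50,0,0],0],[[50,0,0],0],[[40,0,0],0],[[20,0,0],0],[[0,0,0],0],[[0,0,0],0],[[0,0,0],0],[[0,0,0],0]]'
python3 -c "
from h import *
go([576.8,-386.6,45],np.radians(5.1))"
```

```text
clock: 34.85
eef_pos: [576.3, -387.1, 386.0]
eef_rot: [-2.305, 1.57, 2.493]
wrist_force: [-0.1, -0.7, 0.3]
finger_gap: 82.9
clock: 36.1
eef_pos: [576.5, -387.2, 137.4]
eef_rot: [0.845, 1.57, -0.64]
wrist_force: [0.0, 0.4, -0.3]
finger_gap: 82.8
grasp now [ 576.5 -387.2  145.4] down [ 0.001 -0.001 -1.   ] shift [100.4   0.2  -0.6] spin -0.003 q6 -0.73
```

```bash
python3 -m handwheel '[[[35,0,0],0],[[35,0,0],0],[[20,0,0],0],[[10,0,0],0],[[0.4,0,0],0],[[0,0,0],0],[[0,0,0],0],[[0,0,0],0],[[0,0,0],0],[[0,0,0],0]]'
python3 -m handwheel '[[[0,0,0],0],[[0,0,0],0],[[0,0,0],0],[[0,0,0],0],[[0,0,0],0],[[0,0,0],0],[[0,0,0],0],[[0,0,0],0],[[0,0,0],0],[[0,0,0],0]]' 255 30
python3 -m handwheel '[[[-10,0,0],0],[[-25,0,0],0],[[-45,0,0],0],[[-45,0,0],0],[[-45,0,0],0],[[-30,0,0],0],[[0,0,0],0],[[0,0,0],0],[[0,0,0],0],[[0,0,0],0]]'
python3 - <<'E'
from h import *
q=json.load(open('chest.json'))
go(W([15,-56,250]),q[2])
go(W([15,-180,250]),q[2])
c=shot("scene"); save(c,"pics/s7.png",(90,230,330,410),3.3)
P,u,v=pts(c); g=manip.read_state()["eef_pos"]; s=(np.hypot(*(P[:,:2]-g[:2]).T)<110)&(P[:,2]<g[2]+20)&(P[:,2]>100); print("carton low z",np.percentile(P[s][:,2],[1,5]) if s.any() else 0, [np.round(np.percentile(P[s&(abs(P[:,1]-y)<12)][:,2],3)) for y in(-430,-400,-370,-340,-320) if (s&(abs(P[:,1]-y)<12)).sum()>5])
E
```

```text
clock: 37.35
eef_pos: [576.3, -387.0, 36.2]
eef_rot: [0.944, 1.571, -0.541]
wrist_force: [-1.0, -0.3, -0.5]
finger_gap: 82.7
clock: 38.6
eef_pos: [576.3, -387.0, 36.1]
eef_rot: [-1.234, 1.571, -2.719]
wrist_force: [-0.5, -0.0, 0.0]
finger_gap: 45.5
clock: 39.85
eef_pos: [576.2, -386.9, 235.1]
eef_rot: [-2.273, 1.569, 2.525]
wrist_force: [0.6, -0.4, -1.2]
finger_gap: 45.4
grasp now [ 576.2 -386.9  243.1] down [-0.001  0.001 -1.   ] shift [  -6.6   75.7 -439.5] spin 0.215 q6 -0.73
grasp now [ 576.2 -386.9  243.1] down [-0.001  0.001 -1.   ] shift [  -6.7   49.2 -318.3] spin 0.215 q6 -0.73
carton low z [200.67014953 203.32204393] [np.float64(204.0), np.float64(203.0), np.float64(201.0), np.float64(201.0), np.float64(202.0)]
```

View pics/s7.png

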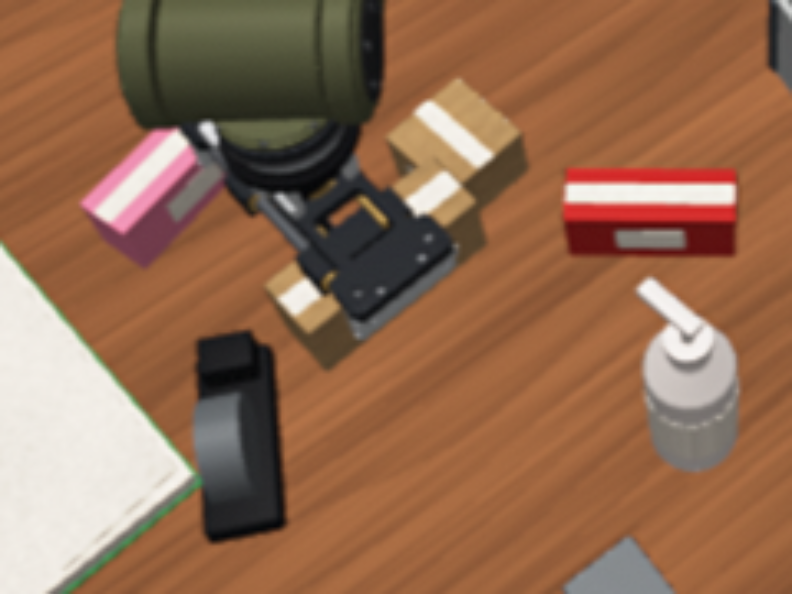

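The carton is held level (crop (375,265)), bottom at about 198 mm, and nothing else has been disturbed. Spinning and travelling to the chest.

```bash
python3 -m handwheel '[[[0,7,-30],0],[[0,7,-45],0],[[0,7,-50],0],[[0,7,-50],0],[[0,7,-50],0],[[0,7.2,-50],0],[[0,7,-43.3],0],[[0,0,0],0.1075],[[0,0,0],0.1075],[[0,0,0],0]]'
python3 -c "
from h import *
q=json.load(open('chest.json'))
go(W([15,-180,178]),q[2]);go(W([15,-56,178]),q[2])"
```

```text
clock: 41.15
eef_pos: [598.0, -65.6, 236.0]
eef_rot: [-1.558, 1.571, 3.026]
wrist_force: [0.6, -0.4, -1.7]
finger_gap: 45.6
grasp now [598.  -65.6 244. ] down [-0.  0. -1.] shift [66.  -0.1 -0. ] spin 0.001 q6 -0.04
grasp now [598.  -65.6 244. ] down [-0.  0. -1.] shift [ 6.60e+01  1.00e-01 -1.24e+02] spin 0.001 q6 -0.04
```

```bash
python3 -m handwheel '[[[30,0,0],0],[[36,0,0],0],[[0,0,-20],0],[[0,0,-25],0],[[0,0,-25],0],[[0,0,-25],0],[[0,0,-20],0],[[0,0,-9],0],[[0,0,0],0],[[0,0,0],0]]'
python3 - <<'E'
from h import *
q=json.load(open('chest.json'))
go(W([15,-56,50.1]),q[2])
c=shot("scene"); save(c,"pics/s8.png",(280,90,480,300),2.8)
P,u,v=pts(c); a=q[2]; d=P[:,:2]-q[:2]; e=np.c_[d[:,0]*np.cos(a)+d[:,1]*np.sin(a),-d[:,0]*np.sin(a)+d[:,1]*np.cos(a),P[:,2]]
s=(abs(e[:,0]-15)<90)&(e[:,2]>360)&(abs(e[:,1]+56)<120); print("wrist y max",[ (z,np.round(np.percentile(e[s&(abs(e[:,2]-z)<10)][:,1],99)),np.round(np.percentile(e[s&(abs(e[:,2]-z)<10)][:,0],[1,99]))) for z in range(370,520,20) if (s&(abs(e[:,2]-z)<10)).sum()>5])
E
```

```text
clock: 42.4
eef_pos: [614.0, 56.7, 170.2]
eef_rot: [0.004, 1.571, -1.697]
wrist_force: [0.3, -0.0, -1.5]
finger_gap: 45.4
grasp now [614.   56.7 178.2] down [-0. -0. -1.] shift [128.1  -0.2  -0.7] spin -0.0 q6 0.16
wrist y max [(370, np.float64(-30.0), array([26., 51.])), (390, np.float64(-29.0), array([23., 51.])), (410, np.float64(-10.0), array([-73.,  59.])), (430, np.float64(-1.0), array([-72.,  63.])), (450, np.float64(-2.0), array([-70.,  60.])), (470, np.float64(-4.0), array([-70.,  47.])), (490, np.float64(-13.0), array([-74.,  -6.])), (510, np.float64(-46.0), array([-75., -54.]))]
```

View pics/s8.png

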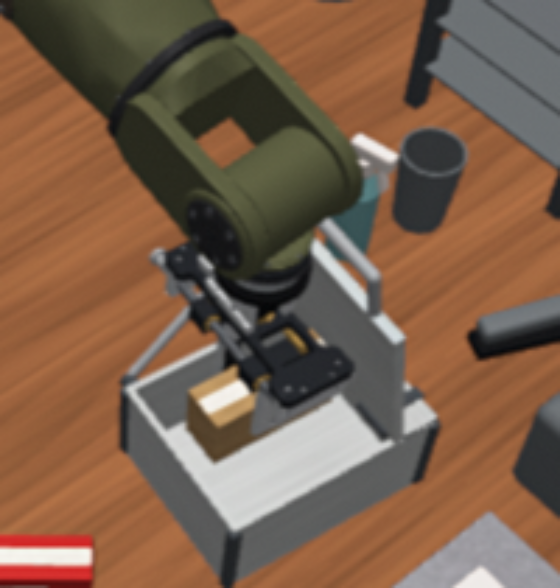

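Run:
```python
from h import *
q=json.load(open('chest.json')); a=q[2]
for n in("scene","top"):
    c=shot(n); P,u,v=pts(c); d=P[:,:2]-q[:2]; e=np.c_[d[:,0]*np.cos(a)+d[:,1]*np.sin(a),-d[:,0]*np.sin(a)+d[:,1]*np.cos(a),P[:,2]]
    for x0 in(-90,-60,-30,0,30,60):
        s=(abs(e[:,0]-x0)<12)&(e[:,2]>352)&(abs(e[:,1]+56)<130); print(n,x0,s.sum(),np.round(np.percentile(e[s],[1,99],axis=0)[:,1:]).tolist() if s.sum()>4 else "")
    s=(abs(e[:,0])<60)&(e[:,2]>300)&(e[:,2]<345)&(abs(e[:,1]-30)<40); print("bar",np.median(e[s],0).round(1))
```

```text
scene -90 716 [[-134.0, 441.0], [-23.0, 526.0]]
scene -60 1352 [[-127.0, 419.0], [-17.0, 518.0]]
scene -30 515 [[-123.0, 410.0], [-11.0, 489.0]]
scene 0 581 [[-121.0, 358.0], [-7.0, 481.0]]
scene 30 1052 [[-118.0, 354.0], [-2.0, 473.0]]
scene 60 547 [[-113.0, 353.0], [-34.0, 461.0]]
bar [ 31.1  21.4 332.6]
top -90 925 [[-131.0, 467.0], [-18.0, 525.0]]
top -60 737 [[-125.0, 484.0], [-15.0, 520.0]]
top -30 420 [[-120.0, 354.0], [-9.0, 489.0]]
top 0 990 [[-118.0, 355.0], [-2.0, 480.0]]
top 30 754 [[-115.0, 440.0], [2.0, 473.0]]
top 60 74 [[-109.0, 441.0], [-45.0, 461.0]]
bar [ -5.4  24.4 332.9]
```

The wrist's left side reaches about y = 3 mm in the chest frame against the bar surface at about 16 mm, so the descent is clear.

```bash
python3 -m handwheel '[[[20,0,-0.7],0],[[25,0,0],0],[[25,0,0],0],[[20,0,0],0],[[15,0,0],0],[[10,0,0],0],[[7,0,0],0],[[2,0,0],0],[[0,0,0],0],[[0,0,0],0]]'
python3 -m handwheel '[[[1,0,0],0],[[1,0,0],0],[[1,0,0],0],[[0.5,0,0],0],[[0,0,0],0],[[0,0,0],0],[[0,0,0],0],[[0,0,0],0],[[0,0,0],0],[[0,0,0],0]]'
python3 -c "
from h import *
q=json.load(open('chest.json'))
go(W([15,-56,50.1]),q[2])"
```

```text
clock: 43.8
eef_pos: [614.3, 58.0, 46.6]
eef_rot: [1.738, 1.57, 0.039]
wrist_force: [-0.2, 0.5, -2.0]
finger_gap: 45.6
clock: 45.05
eef_pos: [614.0, 58.0, 42.6]
eef_rot: [-2.027, 1.571, 2.556]
wrist_force: [-1.0, -0.4, -1.5]
finger_gap: 45.8
grasp now [614.   58.   50.6] down [-0.  0. -1.] shift [ 0.5 -0.1  0.6] spin 0.0 q6 0.16
```

```bash
python3 -m handwheel '[[[0.3,0,0],0],[[0.3,0,0],0],[[0.3,0,0],0],[[0.3,0,0],0],[[0.3,0,0],0],[[0,0,0],0],[[0,0,0],0],[[0,0,0],0],[[0,0,0],0],[[0,0,0],0]]'
```

```text
clock: 46.3
eef_pos: [614.1, 58.0, 42.1]
eef_rot: [1.76, 1.571, 0.06]
wrist_force: [-5.4, -0.9, 9.9]
finger_gap: 45.8
```

The carton is on the floor (about 10 N contact). Release and retreat straight up, then away to the right.

```bash
python3 -m handwheel '[[[-0.5,0,0],0],[[0,0,0],0],[[0,0,0],0],[[0,0,0],0],[[0,0,0],0],[[0,0,0],0],[[-10,0,0],0],[[-20,0,0],0],[[-35,0,0],0],[[-40,0,0],0]]' 87
python3 -m handwheel '[[[-40,0,0],0],[[-40,0,0],0],[[-20,0,0],0],[[0,0,30],0],[[0,0,45],0],[[0,0,50],0],[[0,0,50],0],[[0,0,50],0],[[0,0,30],0],[[0,0,0],0]]'
python3 - <<'E'
from h import *
q=json.load(open('chest.json')); a=q[2]
for n in("top","scene"):
    c=shot(n); P,u,v=pts(c); d=P[:,:2]-q[:2]; e=np.c_[d[:,0]*np.cos(a)+d[:,1]*np.sin(a),-d[:,0]*np.sin(a)+d[:,1]*np.cos(a),P[:,2]]
    s=(abs(e[:,0])<80)&(e[:,2]>50)&(e[:,2]<85)&(e[:,1]<45)&(e[:,1]>-103)&(e[:,0]<70); 
    print(n,"carton in chest",np.median(e[s],0).round(1),np.percentile(e[s],[3,97],axis=0).round(0).tolist(), np.polyfit(e[s][:,1],e[s][:,2],1))
    s=(abs(e[:,0])<60)&(e[:,2]>300)&(e[:,2]<350)&(abs(e[:,1]-30)<60); print("bar",np.median(e[s],0).round(1))
    for t in("squarebox_mid","sanitizer","spray","stapler","pencup","tapedisp"):
        r=manip.cut_out(t,n)
        if r: print(t,np.round(r[0]["centre"]),round(r[0]["confidence"],2))
b=c["pixels"][60:420,90:520][...,::-1]; cv2.imwrite("pics/s9.png",cv2.resize(b,None,fx=1.6,fy=1.6))
E
```

```text
clock: 47.55
eef_pos: [614.0, 58.0, 149.1]
eef_rot: [1.729, 1.57, 0.029]
wrist_force: [-1.1, 0.3, 0.4]
finger_gap: 62.1
clock: 48.8
eef_pos: [580.8, -196.5, 248.0]
eef_rot: [1.267, 1.569, -0.435]
wrist_force: [0.6, -0.0, -0.2]
finger_gap: 62.1
top carton in chest [ 14.6 -36.   66.2] [[-7.0, -97.0, 59.0], [37.0, 25.0, 71.0]] [2.13924056e-03 6.60484963e+01]
bar [ -1.6  24.  332.9]
squarebox_mid [508. 258.] 0.53
sanitizer [403. 183.] 0.57
spray [176. 278.] 0.62
stapler [158. 200.] 0.97
pencup [142. 272.] 0.78
tapedisp [508. 260.] 0.86
scene carton in chest [ 20.  -33.3  66.6] [[-6.0, -88.0, 53.0], [39.0, 24.0, 72.0]] [1.85117992e-04 6.58390500e+01]
bar [  4.   21.3 332.7]
squarebox_mid [231. 278.] 0.69
sanitizer [296. 349.] 0.84
spray [412. 154.] 0.95
pencup [433. 155.] 0.83
tapedisp [158. 362.] 0.81
```

View pics/s9.png

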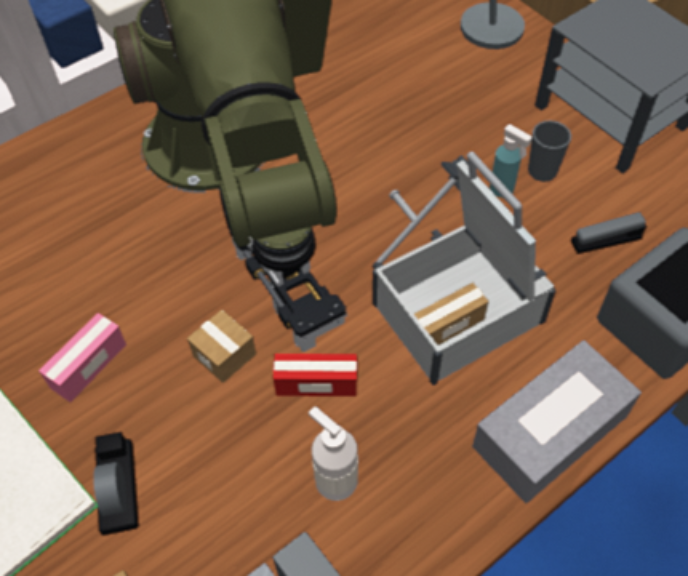

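The carton lies flat in the chest (picture (450,310)), the lid stands on its rod (460,175), everything else is in place and the arm is clear. Handing in.

```bash
python3 -c "
from cell import manip
print(manip.sign_off(), manip.read_state()['clock'])"
```

```text
the job is handed in; nothing more can be done
the job is handed in; nothing more can be done
```

The job is done in the order asked and handed in; the last clock reading before that was 48.8 s of the 72 s. I leaned the lid back on its stop, swung the rod up to its end stop and let the lid down onto the rod. Then I set the brown long carton on the chest floor until it touched (about 10 N) and let go.

- **Lid:** It still stands by itself on the rod, whose tip shows in the slot. I fitted its angle at 1.375 rad just after letting go, against 1.38 expected. The bar read the same before and after the carton went in.
- **Carton:** It lies flat, top at about 66 mm, centred about 15 mm and -36 mm from the chest's centre (x, y).
- **Other things:** In the last picture the other items on the desk look undisturbed and the arm is clear.
- **Forces:** The highest wrist force I saw at the end of a move was about 25 N, when I pressed the rod onto its stop.

**Checks that disagreed:**
- The two cameras differ by about 3 mm on where the bar is.
- The network put the square box on the tape dispenser in the last top view, with low confidence. It had the box right in the scene view.
- The network did not report the stapler in the last scene view, though it shows there unmoved.

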